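Clamp a freshly glued wheel in the lever press and start the timer

ROBOT

A 6-joint arm with a two-finger parallel gripper is mounted at the origin on the work surface. World frame = base frame: x ahead of the robot, y to its left, z up, the work surface at z = 0. Lengths are in m, angles in rad, forces in N, time in s.
With the tool pointing down it reaches from about 0.225 to 0.875 m from the base axis. Payload 3.4 kg.
Tool frame: the origin (TCP) lies where the fingers leave the gripper's body, on its centre line; the fingertips stand 73 mm ahead of it and the grasp point (between the pads) lies 54 mm ahead of it (manip.pinch_z is the distance from the TCP to the grasp point, in m); z points along the fingers, y is the line along which they close (so a half turn about z gives the same grasp; the last joint's range is limited). The gripper opens to 85 mm and grips with 20 to 120 N. Pads are 22 mm wide; open, the fingers measure 114 mm over their backs; the gripper's body (76 mm by 85 mm) begins 54 mm behind the grasp point. The pads swing forward as they close: fully open they stand 13 mm farther back than shut.
Start: joints at [1.107, 0.276, 1.505, -0, 1.361, -0.121], TCP at [0.193, 0.542, 0.304] pointing down, gripper open.
Joint ranges: [-2.89, 2.89], [-0.75, 2.08], [0.22, 2.7], [-1.18, 4.32], [0.11, 2.71], [-2.7, 2.7]. Speed limits (rad/s): [2.57, 2.57, 3.14, 3.14, 3.14, 3.14].

INTERFACE

Orientations are given as a unit quaternion [w, x, y, z].
In Python, from rig import readout, imaging, manip gives the robot as it stands. The module is installed in compiled form; this text tells all that it offers.
- The arm moves only by the tool servo_tool, never from a script. Its argument "moves" is a list of rows, each an object with "dp": the shift along the tool's x, y, z in units of 0.2 m (1.0 is 0.2 m), a list of three; "delta_rot": the turn, a rotation vector about the tool's x, y, z in units of 0.1 rad (1.0 is 0.1 rad), a list of three; "fingers": the opening, from 0 (shut) to 1 (fully open). In form: [{"dp": [dx, dy, dz], "delta_rot": [wx, wy, wz], "fingers": fingers}, ...]. A call has 1 to 5 rows; each row shifts and turns the commanded pose from where the row before left it, along the tool's axes as they then stand; what a row does not reach is not made up. A row lasts 1/10 s, in which the tool goes at most 50 mm and 8.59 degrees, less where a joint would pass 70% of its speed; a pose out of reach is approached as far as the arm can. A call with a number of a shift or a turn outside -1 to 1 is refused whole. A call with a gripper value outside its range is refused whole. The fingers move at their own pace and stop on an object; "force" is the grip in N (left out, the last holds). Time passes only in rows, so rows that do not move let the fingers close. It gives the time, the measured TCP pose, the force, the opening and the grip force at its end, in the units of the state.
- readout.get_state(): the state, without advancing time (a new reading comes with each control period).
- imaging.get_image(name): name is "side" or "top" or "wrist"; returns (picture, depth): 480x640x3 uint8, red, green, blue; 480x640 float32, m along the optical axis (not along the pixel's ray), 0 where there is no reading.
- imaging.calibration(name): a dict with "intrinsics" (3x3 intrinsics, pixels), "R" (3x3) and "t" (3): a world point X has camera coordinates R X + t; the wrist camera has in their place "hand_eye" (4x4, takes a point from camera to tool coordinates, whose origin is the TCP and whose axes are the flange's). Camera axes: x right, y down, z forward; pixel columns grow to the right and rows downward; lengths in m; the calibration is good to about 2 mm. A picture is of the moment at which its call begins: read the wrist's pose just before it. calibration takes no time and is no camera call.
- manip.sign_off(): hands the job in; it is judged then, once.
The state is a dict: "clock": time; "qpos": joint angles; "qd": joint speeds; "effort": joint torques, N m; "position": TCP position; "ee_rot": TCP orientation; "contact_force": force on the tool from outside, world axes, zero at the start; "moment": the same for the moment, N m; "width": finger opening in m; "gripper_force": force on a finger pad.
Only numpy, scipy, OpenCV 4.12 (cv2) and the standard library are available. Lean on these libraries where they do the work, as an engineer would, in place of code of your own. Each camera call takes 0.05 s, during which the arm holds its last target. There are 200 camera calls.

TASK

Lay the cardboard wheel with the wooden block flat on the press's round pad, block up and centred, and let go of it. Then press the sprung lever down until its catch holds it by itself with the foot clamping the block, and only after that press the timer's button fully down and let it come back. Leave everything else on the table where it stands.

Things in the scene. Friction and masses are not known exactly. Their poses are not given: they have to be found in the camera images.
- press: the grey gluing press, fixed. Origin on the table below the round pad's centre, z up. Base plate 300 x 130 mm, 12 mm thick, from 80 mm at -x (front) to 220 mm at +x. Hinge cheeks 102 mm high at x 158 to 202 mm. A catch post with a sprung bolt, 110 mm high, at x 59 to 91 mm, y 46 to 64 mm
- pad_center (a point): centre of the top of the round black rubber pad (90 mm across, 15 mm above the table) where the work is laid. Axes as the press
- press_hinge (a point): the middle of the lever's hinge axis, 85 mm above the table, 180 mm to the press's +x of the pad centre. The hinge axis runs along the press's y
- press_arm (a joint): lever angle, rad. 0: sprung up, 1.25 rad above level, clear of the pad; grows as it swings forward and down (to the press's -x); 1.25 level, 1.285 stop. Pressed past about 1.26 the catch snaps over it and, let go, it stays at about 1.24; let go earlier, it springs back up. Needs about 2 N at the knob when raised, 10 to 12 N at the end
- foot (a point): centre of the underside of the lever's round sprung foot, 36 mm across, under the lever 180 mm from the hinge. It comes down on the middle of the pad and gives about 5 mm (6 N) on the wheel's block when the lever is latched
- knob_grip (a point): centre of the black round knob on the lever's end, 240 mm from the hinge: a cylinder 28 mm across, its axis along the press's y, 40 mm long, on a bar 22 mm wide and 20 mm deep. Raised: at the press's x = +104 mm, 313 mm up; latched: x = -60 mm, 85 mm up. Press it from above, or pinch its flat ends, 40 mm apart, and swing it round the hinge
- wheel: the loose cardboard wheel with a wooden block on it, lying flat: disc 80 mm across, 8 mm thick; the block in its middle is 44 mm along its x, 20 mm along its y and 30 mm tall (top 38 mm above the wheel's underside). Origin at the centre of its underside, z up. About 60 g
- timer: the white timer box, 90 (x) x 70 (y) x 40 mm, fixed to the table, with a round push button in the middle of its top. Origin at the centre of its underside
- button_top (a point): centre of the top of the timer's button cap, 62 mm above the table when out; cap 28 mm across in a ring 44 mm across
- button (a joint): travel of the timer's button, m: 0 out, 0.006 fully pressed (5 N); it springs back when let go
- glue_bottle: bystander, to be left alone: a round white squeeze bottle with a cap, 54 mm across and 150 mm tall, standing. Loose; origin at the centre of its underside
- disc_stack: bystander, to be left alone: a stack of six bare cardboard discs with no block on top, 69 mm across, 48 mm tall. Loose; origin at the centre of its underside
- plain_disc: bystander, to be left alone: a single bare cardboard disc without a block, 80 mm across, 8 mm thick. Loose; origin at the centre of its underside
- tape_roll: bystander, to be left alone: a paper tape roll lying flat, 80 mm across, 20 mm tall. Loose; origin at the centre of its underside
- pencil_cup: bystander, to be left alone: a steel cup 72 mm across, 90 mm tall, with pencils up to 160 mm above the table. Loose; origin at the centre of its underside
- scissors: bystander, to be left alone: a pair of scissors lying flat, about 185 x 72 mm, 12 mm tall, blades along its +x. Loose; origin at about its middle, near the pivot, on the table
- glue_stick: bystander, to be left alone: a white glue stick standing upright, 26 mm across, 95 mm tall. Loose; origin at the centre of its underside
Not all that is in view belongs to the job. What is shaped like the wheel but pink or red is not meant.

How it is judged:
On the way, in this order (a step that is already met when the one before it is completed fails the run):
1. the wheel lies flat on the pad, block up, its centre within 10 mm of the pad's, and released (horizontal distance between wheel and pad_center below 0.01 m and z of wheel in the frame of pad_center between -0.004 and 0.004 m and angle between wheel's own z axis and vertical below 0.1 rad and contact force between the fingers and wheel below 0.2 N), for 0.2 s.
2. the lever is down and held by its catch without the robot (above 1.22 rad), the foot pressing on the block (value of joint press_arm above 1.22 rad and contact force between each of the arm, the fingers and press below 0.3 N and contact force between press and wheel above 4 N), for 0.3 s.
3. the timer's button is pressed fully down (above 5 mm) (value of joint button above 0.005 m), for 0.05 s.
At the end, for the whole second after the job is handed in: The wheel lies at rest flat on the pad, block up, within 12 mm of its centre; the lever stays down by its catch (above 1.22 rad) with the foot pressing on the block; the button is back out (below 1 mm) (horizontal distance between wheel and pad_center below 0.012 m and z of wheel in the frame of pad_center between -0.004 and 0.004 m and angle between wheel's own z axis and vertical below 0.1 rad and value of joint press_arm above 1.22 rad and contact force between press and wheel above 4 N and value of joint button below 0.001 m and linear speed of wheel below 0.02 m/s); the robot touches nothing.
It fails at once if a bystander is moved more than 30 mm or tipped over (distance of any of glue_bottle, disc_stack, plain_disc, tape_roll, pencil_cup, scissors, glue_stick from where it was at the start of the episode above 0.03 m or angle between any of glue_bottle, disc_stack, plain_disc, tape_roll, pencil_cup, scissors, glue_stick's own z axis and vertical above 0.5 rad).
It also fails if it takes over 72 s, if anything falls off the work surface, if the arm or the gripper's body presses on something with over 40 N, if the wrist force passes 120 N, or if a joint passes its speed limit or range.

## Working session

There is one attempt and no reset: what is moved stays moved. The work goes in short steps, Python scripts to look and compute and a tool call to move; the robot and the scene stay as the last step left them, time stands still between calls to the robot, and variables do not carry over. Pictures are saved under pics/ and viewed, at most 13 in all, crops included, and the job is handed in when it is done.

Besides the shell and the picture viewer there is one more tool, called after "Emit:" by a JSON object that holds its "op" and its "data". servo_tool: Moves the arm, as the interface text tells. Its arguments: {"type":"object","properties":{"moves":{"type":"array"},"force":{"type":"number"}},"required":["moves"]}

```bash
mkdir -p pics; cat > h.py <<'E'
import numpy as np, cv2
from rig import readout, imaging, manip
from scipy.spatial.transform import Rotation as Ro
def R(q): return Ro.from_quat(np.r_[q[1:],q[0]]).as_matrix()
def grab(n,f):
    s=readout.get_state(); im,d=imaging.get_image(n)
    cv2.imwrite(f'pics/{f}.png',im[:,:,::-1]); np.savez(f'pics/{f}.npz',im=im,d=d,p=s['position'],q=s['ee_rot'],n=n)
def pts(f):
    z=np.load(f'pics/{f}.npz'); c=imaging.calibration(str(z['n'])); K=np.array(c['intrinsics']); d=z['d']
    v,u=np.mgrid[0:480,0:640]
    P=np.stack([(u-K[0,2])/K[0,0]*d,(v-K[1,2])/K[1,1]*d,d],-1)
    if 'hand_eye' in c:
        H=np.array(c['hand_eye']); P=P@H[:3,:3].T+H[:3,3]; P=P@R(z['q']).T+z['p']
    else: P=(P-np.array(c['t']))@np.array(c['R'])
    P[d==0]=np.nan
    return P,z['im']
E
python3 - <<'E'
from h import *
s=readout.get_state(); print(s)
grab('top','top0'); grab('side','side0')
E
```

```text
{'clock': 0.0, 'qpos': array([ 1.10697556e+00,  2.76598758e-01,  1.50616257e+00, -5.71065555e-05,
        1.36069932e+00, -1.20990002e-01]), 'qd': array([-0.00149346,  0.00057168,  0.00193078, -0.00037391, -0.00342322,
       -0.00079141]), 'effort': array([-1.23490994e-03, -4.16781020e+01, -2.45810831e+01, -3.13812670e-04,
        1.09203739e-02, -1.64032425e-06]), 'position': array([0.19311898, 0.54116378, 0.30302571]), 'ee_rot': array([-2.42496549e-04,  1.70571190e-01,  9.85344912e-01, -9.02402368e-04]), 'contact_force': array([ 1.2133844 , -0.34651637, -0.18786696]), 'moment': array([-0.07567144, -0.00897858, -0.01973275]), 'gripper_force': 0.0, 'width': 0.08508868564335055}
```

View pics/top0.png

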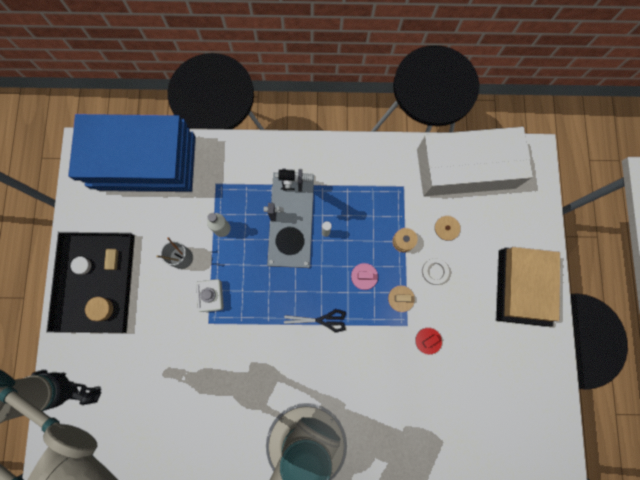

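View pics/side0.png

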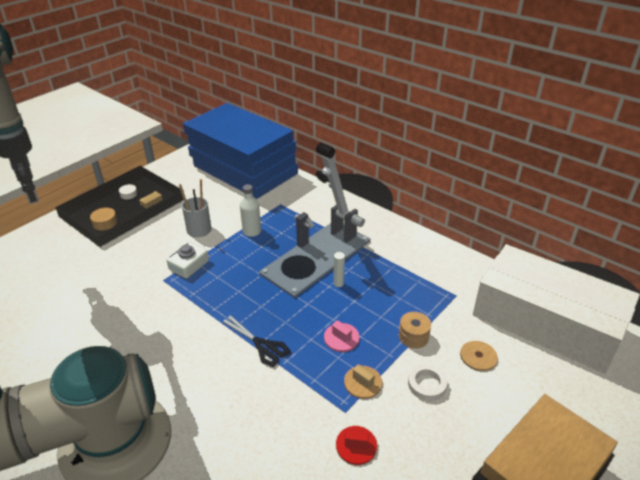

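Top view: the press pad is at (290,241) with the lever towards image up. The tan wheel with its block is at (401,298), the timer at (208,295), and the glue stick at (327,230) right beside the press. Pink (365,277) and red (429,341) are decoys.

```bash
python3 - <<'E'
from h import *
np.set_printoptions(precision=4,suppress=True)
P,im=pts('top0')
for n,(u,v) in dict(pad=(290,241),wheel=(401,298),timer=(208,295),ring=(208,290),stick=(327,230),stack=(405,240),knob=(287,175),post=(270,212),bottle=(214,222),cup=(177,255),pink=(365,277),scis=(318,320),base1=(270,263),base2=(309,266),base3=(313,178),base4=(275,175)).items(): print(n,P[v,u])
X,Y,Z=P[...,0],P[...,1],P[...,2]
# mask helper
def near(c,r): return np.hypot(X-c[0],Y-c[1])<r
w=P[298,401]; 
m=near(w,.06)&(Z>.025)&(Z<.06); q=P[m][:,:2].astype(np.float32); print('block',len(q),q.mean(0),np.median(P[m][:,2]),cv2.minAreaRect(q))
m=near(w,.06)&(Z>.004)&(Z<.06); q=P[m][:,:2].astype(np.float32); print('disc',len(q),cv2.minEnclosingCircle(q))
p=P[241,290]
m=near(p,.07)&(im.sum(-1)<120)&(Z<.04); q=P[m][:,:2].astype(np.float32); print('pad',len(q),np.median(P[m],0),cv2.minEnclosingCircle(q))
t=P[295,208]
m=near(t,.08)&(Z>.03)&(Z<.048); q=P[m][:,:2].astype(np.float32); print('timer',cv2.minAreaRect(q))
m=near(t,.08)&(Z>.055)&(Z<.08); q=P[m][:,:2].astype(np.float32); print('btn',len(q),q.mean(0),np.median(P[m][:,2]))
im2=cv2.imread('pics/top0.png')
a=cv2.resize(im2[160:280,190:350],(800,600),interpolation=2); cv2.imwrite('pics/c1.png',a)
E
```

```text
pad [0.5937 0.0583 0.0075]
wheel [ 0.4198 -0.2736  0.0432]
timer [0.4203 0.2901 0.0599]
ring [0.4346 0.2905 0.0615]
stick [ 0.6125 -0.053   0.0844]
stack [ 0.5943 -0.2898  0.0429]
knob [0.6919 0.0534 0.3288]
post [0.6575 0.1128 0.1107]
bottle [0.6221 0.2693 0.1254]
cup [0.524  0.3643 0.1364]
pink [ 0.4814 -0.1689  0.0368]
scis [ 0.3536 -0.0305  0.0126]
base1 [0.5233 0.1174 0.0139]
base2 [ 0.5156 -0.0014  0.0138]
base3 [ 0.7956 -0.0102  0.0151]
base4 [0.8019 0.1093 0.0203]
block 107 [ 0.421  -0.2803] 0.037782737260873965 ((0.4218091368675232, -0.28069737553596497), (0.04336654394865036, 0.020136486738920212), 89.17921447753906)
disc 615 ((0.4197397232055664, -0.2724730372428894), 0.05931408330798149)
pad 534 [0.5944 0.0585 0.0157] ((0.5940998196601868, 0.05950034037232399), 0.0409461185336113)
timer ((0.4219573736190796, 0.29398664832115173), (0.09068892151117325, 0.07111996412277222), 7.650918006896973)
btn 92 [0.4219 0.2931] 0.06123393394219146
```

View pics/c1.png

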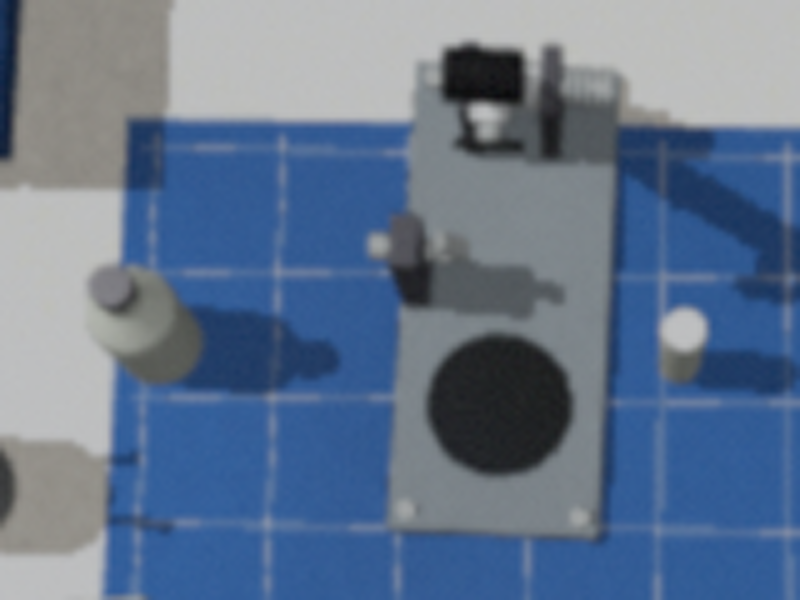

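```bash
cat >> h.py <<'E'
def plan(target,yaw=None,n=None,step=.05,s=None):
    """rows to bring a downward tool to target with tool y at yaw"""
    s=s or readout.get_state(); p=np.array(s['position']); M=R(s['ee_rot'])
    if yaw is None: yaw=np.arctan2(M[1,1],M[0,1])
    c,sn=np.cos(yaw),np.sin(yaw); T=np.array([[-sn*-1,c,0],[-c,sn,0],[0,0,-1]])
    T=np.array([[sn,c,0],[-c,sn,0],[0,0,-1.]])
    rv=Ro.from_matrix(M.T@T).as_rotvec(); target=np.array(target)
    n=n or int(max(np.ceil(np.linalg.norm(target-p)/step),np.ceil(np.abs(rv).max()/.1),1))
    print('pos',p.round(4),'rv',rv.round(3),'n',n)
    for i in range(n):
        d=M.T@(target-p)/(n-i); r=rv/n
        print('dp',(d/.2).round(3).tolist(),'rot',(r/.1).round(2).tolist())
        p=p+M@(d/.2).round(3)*.2; M=M@Ro.from_rotvec((r/.1).round(2)*.1).as_matrix()
E
python3 - <<'E'
from h import *
plan((.40,-.28,.20),yaw=-.014)
P,im=pts('top0'); X,Y,Z=P[...,0],P[...,1],P[...,2]
m=(Z>.008)&(Z<.017)&(np.hypot(X-.66,Y-.055)<.17)&(abs(Y-.055)<.075)&(im.max(-1).astype(int)-im.min(-1)<40)
q=P[m][:,:2].astype(np.float32); print(len(q),cv2.minAreaRect(q))
m=(Z>.30)&(abs(X-.7)<.06)&(abs(Y-.055)<.06); print(P[m].mean(0),m.sum())
print(X[m].min(),X[m].max(),Y[m].min(),Y[m].max(),Z[m].max())
for r in range(185,270,12):
    ok=np.where(m0:=((Z[r]>.006)&(Z[r]<.03)&(abs(Y[r]-.055)<.09)&((im[r].max(-1).astype(int)-im[r].min(-1))<40)))[0]; print(r,P[r,ok[0]],P[r,ok[-1]]) if len(ok) else 0
E
```

```text
Traceback (most recent call last):
  File "h.py", line 23, in plan
    rv=Ro.from_matrix(M.T@T).as_rotvec(); target=np.array(target)
       ~~~~~~~~~~~~~~^^^^^^^
  File "scipy/spatial/transform/_rotation.pyx", line 1143, in scipy.spatial.transform._rotation.Rotation.from_matrix
ValueError: Non-positive determinant (left-handed or null coordinate frame) in rotation matrix 0: [[-3.22904432e-01 -9.46431553e-01 -2.07544618e-04]
 [-9.46430361e-01  3.22903659e-01  1.67311127e-03]
 [ 1.51646838e-03 -7.36681572e-04  9.99998579e-01]].
```

```bash
sed -i '/T=np.array(\[\[-sn\*-1/s/T=.*//; s/T=np.array(\[\[sn,c,0\],\[-c,sn,0\]/T=np.array([[-sn,c,0],[c,sn,0]/' h.py
python3 - <<'E'
from h import *
plan((.40,-.28,.20),yaw=-.014)
P,im=pts('top0'); X,Y,Z=P[...,0],P[...,1],P[...,2]
m=(Z>.30)&(abs(X-.7)<.06)&(abs(Y-.055)<.06); print(P[m].mean(0),m.sum())
print(X[m].min(),X[m].max(),Y[m].min(),Y[m].max(),Z[m].max())
for r in range(185,270,12):
    ok=np.where((Z[r]>.006)&(Z[r]<.03)&(abs(Y[r]-.055)<.09)&((im[r].max(-1).astype(int)-im[r].min(-1))<40))[0]; print(r,P[r,ok[0]],P[r,ok[-1]]) if len(ok) else 0
E
```

```text
pos [0.1931 0.5412 0.3031] rv [-2.000e-03  1.000e-03  1.242e+00] n 18
dp [-0.131, -0.195, 0.029] rot [-0.0, 0.0, 0.69]
dp [-0.144, -0.186, 0.029] rot [-0.0, 0.0, 0.69]
dp [-0.156, -0.176, 0.029] rot [-0.0, 0.0, 0.69]
dp [-0.168, -0.164, 0.029] rot [-0.0, 0.0, 0.69]
dp [-0.179, -0.152, 0.029] rot [-0.0, 0.0, 0.69]
dp [-0.189, -0.14, 0.029] rot [-0.0, 0.0, 0.69]
dp [-0.198, -0.126, 0.029] rot [-0.0, 0.0, 0.69]
dp [-0.207, -0.112, 0.029] rot [-0.0, 0.0, 0.69]
dp [-0.214, -0.098, 0.029] rot [-0.0, 0.0, 0.69]
dp [-0.22, -0.083, 0.029] rot [-0.0, 0.0, 0.69]
dp [-0.225, -0.068, 0.029] rot [-0.0, 0.0, 0.69]
dp [-0.23, -0.052, 0.029] rot [-0.0, 0.0, 0.69]
dp [-0.233, -0.036, 0.029] rot [-0.0, 0.0, 0.69]
dp [-0.234, -0.02, 0.029] rot [-0.0, 0.0, 0.69]
dp [-0.235, -0.003, 0.029] rot [-0.0, 0.0, 0.69]
dp [-0.235, 0.013, 0.029] rot [-0.0, 0.0, 0.69]
dp [-0.234, 0.029, 0.029] rot [-0.0, 0.0, 0.69]
dp [-0.231, 0.045, 0.028] rot [-0.0, 0.0, 0.69]
[0.69499569 0.05614326 0.3232141 ] 196
0.6833680668860875 0.7132089073518693 0.03660633509942809 0.0758750253360343 0.33092072736565314
185 [0.76925281 0.11474033 0.01962788] [ 0.7735124  -0.01048035  0.01229658]
197 [0.73171467 0.11407681 0.0148318 ] [ 0.73467474 -0.00782443  0.01081257]
209 [0.69374438 0.07886061 0.01374156] [ 0.69625219 -0.00831419  0.00908811]
221 [0.65573151 0.1216745  0.00971788] [ 0.65726471 -0.00569083  0.01061554]
233 [0.61647703 0.12316515 0.01465359] [ 0.6193574  -0.00308993  0.00935114]
245 [0.57933492 0.12228957 0.01213058] [ 0.58095972 -0.00360428  0.01243753]
257 [0.54166562 0.12405217 0.01398118] [ 0.54368365 -0.00104304  0.01172431]
```

Emit:
{"op": "servo_tool", "data": {"moves": [{"dp": [-0.13, -0.195, 0.03], "delta_rot": [0, 0, 0.69], "fingers": 1}, {"dp": [-0.145, -0.185, 0.03], "delta_rot": [0, 0, 0.69], "fingers": 1}, {"dp": [-0.155, -0.175, 0.03], "delta_rot": [0, 0, 0.69], "fingers": 1}, {"dp": [-0.17, -0.165, 0.03], "delta_rot": [0, 0, 0.69], "fingers": 1}, {"dp": [-0.18, -0.15, 0.03], "delta_rot": [0, 0, 0.69], "fingers": 1}]}}

```text
clock: 0.6
position: [0.2512, 0.3121, 0.2734]
ee_rot: [0.0, 0.338, 0.941, -0.0]
contact_force: [2.2, 0.1, 0.4]
width: 0.0855
gripper_force: 0.0
```

Emit:
{"op": "servo_tool", "data": {"moves": [{"dp": [-0.19, -0.14, 0.03], "delta_rot": [0, 0, 0.69], "fingers": 1}, {"dp": [-0.2, -0.125, 0.03], "delta_rot": [0, 0, 0.69], "fingers": 1}, {"dp": [-0.205, -0.11, 0.03], "delta_rot": [0, 0, 0.69], "fingers": 1}, {"dp": [-0.215, -0.1, 0.03], "delta_rot": [0, 0, 0.69], "fingers": 1}, {"dp": [-0.22, -0.085, 0.03], "delta_rot": [0, 0, 0.69], "fingers": 1}]}}

```text
clock: 1.1
position: [0.3087, 0.084, 0.2437]
ee_rot: [0.0, 0.495, 0.869, 0.0]
contact_force: [2.4, -0.1, 0.1]
width: 0.0856
gripper_force: 0.0
```

Emit:
{"op": "servo_tool", "data": {"moves": [{"dp": [-0.225, -0.07, 0.03], "delta_rot": [0, 0, 0.69], "fingers": 1}, {"dp": [-0.23, -0.05, 0.03], "delta_rot": [0, 0, 0.69], "fingers": 1}, {"dp": [-0.235, -0.035, 0.03], "delta_rot": [0, 0, 0.69], "fingers": 1}, {"dp": [-0.235, -0.02, 0.03], "delta_rot": [0, 0, 0.69], "fingers": 1}, {"dp": [-0.235, 0, 0.03], "delta_rot": [0, 0, 0.69], "fingers": 1}]}}

```text
clock: 1.6
position: [0.3671, -0.1449, 0.2136]
ee_rot: [-0.0, 0.637, 0.771, 0.0]
contact_force: [1.0, 1.5, 0.2]
width: 0.0855
gripper_force: 0.0
```

Emit:
{"op": "servo_tool", "data": {"moves": [{"dp": [-0.235, 0.015, 0.03], "delta_rot": [0, 0, 0.69], "fingers": 1}, {"dp": [-0.235, 0.03, 0.03], "delta_rot": [0, 0, 0.69], "fingers": 1}, {"dp": [-0.23, 0.045, 0.03], "delta_rot": [0, 0, 0.69], "fingers": 1}, {"dp": [0, 0, 0], "delta_rot": [0, 0, 0], "fingers": 1}]}}

```text
clock: 2.0
position: [0.4044, -0.2857, 0.195]
ee_rot: [0.002, 0.714, 0.7, -0.001]
contact_force: [-0.5, 0.7, 0.4]
width: 0.0855
gripper_force: 0.0
```

```bash
python3 - <<'E'
from h import *
grab('wrist','w1'); P,im=pts('w1'); Z=P[...,2]
m=(Z>.028)&(Z<.05)&(np.hypot(P[...,0]-.421,P[...,1]+.28)<.05)
q=P[m][:,:2].astype(np.float32); print(m.sum(),q.mean(0),np.median(Z[m]),cv2.minAreaRect(q))
m=(Z>.004)&(Z<.014)&(np.hypot(P[...,0]-.421,P[...,1]+.28)<.055)
q=P[m][:,:2].astype(np.float32); print(m.sum(),cv2.minAreaRect(q))
plan((.4215,-.2805,.086),yaw=-.014)
E
```

```text
1764 [ 0.42216283 -0.28130755] 0.03795433326869592 ((0.42249661684036255, -0.2827494144439697), (0.043977223336696625, 0.020074665546417236), 89.45897674560547)
5895 ((0.4225815236568451, -0.2828994393348694), (0.07904708385467529, 0.07922816276550293), 36.744354248046875)
pos [ 0.403  -0.2824  0.1949] rv [-0.001 -0.    -0.003] n 3
dp [0.004, 0.031, 0.181] rot [-0.0, -0.0, -0.01]
dp [0.003, 0.031, 0.182] rot [-0.0, -0.0, -0.01]
dp [0.004, 0.031, 0.181] rot [-0.0, -0.0, -0.01]
```

View pics/w1.png

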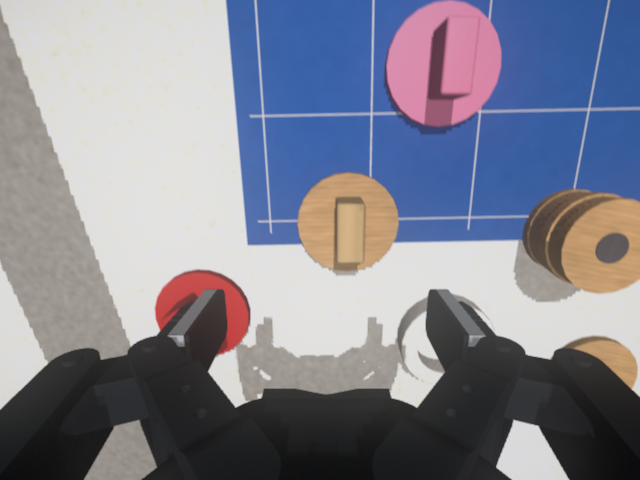

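Wrist view: the wheel is at (348,222) and its surroundings are clear, with the red disc at (202,310) and the tape at (455,350) both off the finger paths. Refined centre is (0.4225, -0.2828).

Emit:
{"op": "servo_tool", "data": {"moves": [{"dp": [0, 0.05, 0.15], "delta_rot": [0, 0, 0], "fingers": 1}, {"dp": [0, 0.048, 0.2], "delta_rot": [0, 0, 0], "fingers": 1}, {"dp": [0, 0, 0.195], "delta_rot": [0, 0, 0], "fingers": 1}, {"dp": [0, 0, 0], "delta_rot": [0, 0, 0], "fingers": 1}]}}

```text
clock: 2.45
position: [0.4191, -0.2762, 0.083]
ee_rot: [-0.006, 0.712, 0.703, -0.0]
contact_force: [-0.1, 0.5, -0.1]
width: 0.0857
gripper_force: 0.0
```

Emit:
{"op": "servo_tool", "data": {"force": 30, "moves": [{"dp": [0, 0, 0], "delta_rot": [0, 0, 0], "fingers": 0}, {"dp": [0, 0, 0], "delta_rot": [0, 0, 0], "fingers": 0}, {"dp": [0, 0, 0], "delta_rot": [0, 0, 0], "fingers": 0}, {"dp": [0, 0, 0], "delta_rot": [0, 0, 0], "fingers": 0}, {"dp": [0, 0, 0], "delta_rot": [0, 0, 0], "fingers": 0}]}}

```text
clock: 2.95
position: [0.4228, -0.2805, 0.0883]
ee_rot: [0.001, 0.712, 0.702, 0.0]
contact_force: [-0.9, -0.1, 6.0]
width: 0.0192
gripper_force: 30.3
```

Emit:
{"op": "servo_tool", "data": {"moves": [{"dp": [0, 0, -0.05], "delta_rot": [0, 0, 0], "fingers": 0}, {"dp": [0, 0, -0.2], "delta_rot": [0, 0, 0], "fingers": 0}, {"dp": [0, 0, -0.25], "delta_rot": [0, 0, 0], "fingers": 0}, {"dp": [0, 0, 0], "delta_rot": [0, 0, 0], "fingers": 0}, {"dp": [0, 0, 0], "delta_rot": [0, 0, 0], "fingers": 0}]}}

```text
clock: 3.45
position: [0.4226, -0.2804, 0.1887]
ee_rot: [0.002, 0.712, 0.702, 0.0]
contact_force: [-0.4, 1.4, -0.8]
width: 0.019
gripper_force: 29.7
```

```bash
python3 - <<'E'
from h import *
s=readout.get_state(); print(s['width'],s['gripper_force'],s['contact_force'])
grab('wrist','w2')
P,im=pts('w2'); o=s['position']; Z=P[...,2]
M=R(s['ee_rot']); L=(P-s['position'])@M
print(s['position'], Ro.from_matrix(M).as_quat())
m=(im[...,0].astype(int)-im[...,2]>40)&(Z>.06)&(np.hypot(P[...,0]-o[0],P[...,1]-o[1])<.07)
print(m.sum()); q=L[m]; print(np.nanmin(q,0),np.nanmax(q,0))
plan((.5945,.059,.16),yaw=-.014)
E
```

```text
0.018958116345901433 29.65769648551941 [-0.35578251  1.38194503 -0.84910134]
[ 0.4226133  -0.28040452  0.18866475] [7.12039704e-01 7.02136809e-01 1.64093466e-04 1.82617565e-03]
14825
[-0.03917638 -0.03939876 -0.00892352] [0.03785161 0.05926462 0.087068  ]
pos [ 0.4218 -0.2797  0.1872] rv [ 0. -0. -0.] n 8
dp [0.213, 0.105, 0.017] rot [0.0, -0.0, -0.0]
dp [0.213, 0.105, 0.017] rot [0.0, -0.0, -0.0]
dp [0.213, 0.105, 0.017] rot [0.0, -0.0, -0.0]
dp [0.213, 0.105, 0.017] rot [0.0, -0.0, -0.0]
dp [0.213, 0.105, 0.017] rot [0.0, -0.0, -0.0]
dp [0.214, 0.105, 0.017] rot [0.0, -0.0, -0.0]
dp [0.213, 0.105, 0.017] rot [0.0, -0.0, -0.0]
dp [0.214, 0.104, 0.017] rot [0.0, -0.0, -0.0]
```

View pics/w2.png

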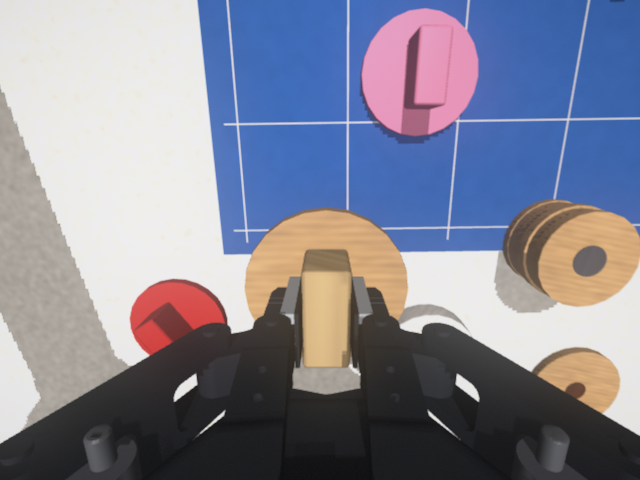

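The wheel is held level: disc centred near (326,285), block between the pads at (327,305).

Emit:
{"op": "servo_tool", "data": {"moves": [{"dp": [0.18, 0.08, -0.16], "delta_rot": [0, 0, 0], "fingers": 0}, {"dp": [0.22, 0.1, 0], "delta_rot": [0, 0, 0], "fingers": 0}, {"dp": [0.22, 0.1, 0], "delta_rot": [0, 0, 0], "fingers": 0}, {"dp": [0.22, 0.11, 0], "delta_rot": [0, 0, 0], "fingers": 0}, {"dp": [0.22, 0.11, 0], "delta_rot": [0, 0, 0], "fingers": 0}]}}

```text
clock: 4.0
position: [0.5243, -0.068, 0.2167]
ee_rot: [-0.002, 0.712, 0.702, -0.001]
contact_force: [2.1, -0.0, -0.5]
width: 0.0195
gripper_force: 29.8
```

Emit:
{"op": "servo_tool", "data": {"moves": [{"dp": [0.22, 0.12, 0], "delta_rot": [0, 0, 0], "fingers": 0}, {"dp": [0.22, 0.12, 0], "delta_rot": [0, 0, 0], "fingers": 0}, {"dp": [0.18, 0.12, 0], "delta_rot": [0, 0, 0], "fingers": 0}, {"dp": [0, 0, 0], "delta_rot": [0, 0, 0], "fingers": 0}, {"dp": [0, 0, 0], "delta_rot": [0, 0, 0], "fingers": 0}]}}

```text
clock: 4.5
position: [0.5976, 0.0536, 0.2161]
ee_rot: [-0.002, 0.711, 0.703, -0.002]
contact_force: [-0.1, -0.9, -1.0]
width: 0.0192
gripper_force: 29.8
```

```bash
python3 - <<'E'
from h import *
grab('wrist','w3'); grab('top','top3'); grab('side','side3')
P,im=pts('w3'); X,Y,Z=P[...,0],P[...,1],P[...,2]
s=readout.get_state()
m=(im.sum(-1)<130)&(abs(Z-.015)<.004)&(np.hypot(X-.594,Y-.059)<.07); q=P[m][:,:2].astype(np.float32)
print('pad',m.sum(),cv2.minEnclosingCircle(q) if len(q) else 0, q.max(0),q.min(0))
m=(im[...,0].astype(int)-im[...,2]>40)&(Z>.1)&(Z<.16)&(np.hypot(X-.594,Y-.059)<.06)
q=P[m]; print('disc',q.min(0),q.max(0))
T,it=pts('top3'); m=(it[...,0].astype(int)-it[...,2]>40)&(abs(T[...,2]-.14)<.04)&(np.hypot(T[...,0]-.594,T[...,1]-.059)<.06);print('disctop',T[m].min(0),T[m].max(0))
plan((.594,.059,.115),yaw=-.014)
a=cv2.imread('pics/w3.png'); b=cv2.imread('pics/side3.png')[120:340,200:420]
cv2.imwrite('pics/c3.png',np.hstack([cv2.resize(a,(400,300)),cv2.resize(b,(300,300))]))
E
```

```text
Traceback (most recent call last):
ValueError: zero-size array to reduction operation maximum which has no identity
```

```bash
python3 - <<'E'
from h import *
plan((.594,.059,.115),yaw=-.014)
for k in ('w3','top3','side3'):
    try:P,im=pts(k)
    except Exception as e: print(k,e); continue
    i=im.astype(int); m=(i[...,0]-i[...,2]>40)&(P[...,2]>.11)&(P[...,2]<.19)&(np.hypot(P[...,0]-.594,P[...,1]-.059)<.07)
    if m.sum(): print(k,m.sum(),np.nanmin(P[m],0),np.nanmax(P[m],0))
    m=(i.sum(-1)<150)&(abs(P[...,2]-.015)<.006)&(np.hypot(P[...,0]-.594,P[...,1]-.059)<.06); print(k,'pad',m.sum(),P[m].min(0) if m.sum() else '',P[m].max(0) if m.sum() else '')
b=cv2.imread('pics/w3.png'); cv2.imwrite('pics/c3.png',b)
E
```

```text
pos [0.5974 0.0517 0.2174] rv [-0.003  0.    -0.001] n 3
dp [0.012, -0.005, 0.171] rot [-0.01, 0.0, -0.0]
dp [0.012, -0.006, 0.171] rot [-0.01, 0.0, -0.0]
dp [0.012, -0.005, 0.17] rot [-0.01, 0.0, -0.0]
w3 14833 [0.55764927 0.01459792 0.12777773] [0.63696275 0.0913789  0.18609846]
w3 pad 0  
top3 113 [0.55739757 0.02969031 0.12986952] [0.59856605 0.08924927 0.16913594]
top3 pad 130 [0.55369817 0.03896281 0.00975293] [0.59748349 0.10060702 0.02098257]
side3 421 [0.55608706 0.0110495  0.13063852] [0.63638388 0.08754021 0.17013784]
side3 pad 536 [0.5532418  0.01575854 0.00924835] [0.63738466 0.10053039 0.02071733]
```

View pics/c3.png

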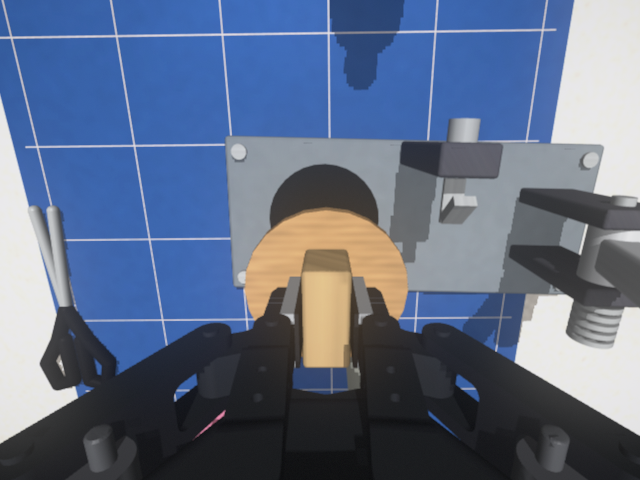

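Wrist view: the disc hangs level at about (326,285). The pad's arc shows above it (columns 270–379, top at row 164), and the gripper is clear of the post and lever.

```bash
python3 - <<'E'
from h import *
P,im=pts('w3')
for u,v in ((271,210),(279,190),(300,171),(324,165),(350,172),(372,192),(378,212),(324,190)): print(P[v,u].round(4),im[v,u])
A=np.array([P[v,u,:2] for u,v in ((272,210),(280,190),(301,172),(324,166),(349,173),(371,192),(377,212))])
M=np.c_[2*A,np.ones(len(A))]; c=np.linalg.lstsq(M,(A**2).sum(1),rcond=None)[0]; print(c[:2],np.sqrt(c[2]+c[0]**2+c[1]**2))
E
```

```text
[0.5518 0.0669 0.0157] [61 59 59]
[0.5591 0.0831 0.0153] [57 57 59]
[0.5766 0.098  0.0157] [55 56 61]
[0.5956 0.1024 0.0154] [53 54 59]
[0.6162 0.0966 0.0143] [56 57 60]
[0.6339 0.0807 0.0157] [130 135 141]
[0.6394 0.064  0.0147] [118 122 124]
[0.5953 0.0826 0.0144] [60 57 56]
[0.59534398 0.05736168] 0.0438993302041625
```

Emit:
{"op": "servo_tool", "data": {"moves": [{"dp": [0.03, -0.008, 0.1], "delta_rot": [0, 0, 0], "fingers": 0}, {"dp": [0, 0, 0.2], "delta_rot": [0, 0, 0], "fingers": 0}, {"dp": [0, 0, 0.18], "delta_rot": [0, 0, 0], "fingers": 0}, {"dp": [0, 0, 0.05], "delta_rot": [0, 0, 0], "fingers": 0}, {"dp": [0, 0, 0], "delta_rot": [0, 0, 0], "fingers": 0}]}}

```text
clock: 5.15
position: [0.5957, 0.0577, 0.1111]
ee_rot: [-0.001, 0.713, 0.702, -0.001]
contact_force: [-0.6, -0.5, -1.0]
width: 0.0192
gripper_force: 29.8
```

```bash
python3 - <<'E'
from h import *
grab('wrist','w4'); s=readout.get_state(); print(s['position'],s['contact_force'])
P,im=pts('w4'); i=im.astype(int)
m=(i[...,0]-i[...,2]>40)&(P[...,2]>.012)&(P[...,2]<.035)&(np.hypot(P[...,0]-.595,P[...,1]-.058)<.07)
print(m.sum(),np.nanmin(P[m],0),np.nanmax(P[m],0),np.median(P[m][:,2]))
E
```

```text
[0.59706164 0.05791676 0.11272909] [ 0.98911405  0.02819337 -0.38628765]
9564 [ 0.55081655 -0.00070143  0.01234489] [0.63821268 0.0956857  0.0349591 ] 0.03083282314878838
```

Emit:
{"op": "servo_tool", "data": {"moves": [{"dp": [0, 0, 0.02], "delta_rot": [0, 0, 0], "fingers": 0}, {"dp": [0, 0, 0.018], "delta_rot": [0, 0, 0], "fingers": 0}, {"dp": [0, 0, 0], "delta_rot": [0, 0, 0], "fingers": 0}]}}

```text
clock: 5.5
position: [0.5973, 0.0588, 0.1055]
ee_rot: [0.0, 0.712, 0.702, 0.0]
contact_force: [0.4, 0.4, -0.1]
width: 0.0194
gripper_force: 29.8
```

Emit:
{"op": "servo_tool", "data": {"moves": [{"dp": [0, 0, 0], "delta_rot": [0, 0, 0], "fingers": 0.35}, {"dp": [0, 0, 0], "delta_rot": [0, 0, 0], "fingers": 0.5}, {"dp": [0, 0, 0], "delta_rot": [0, 0, 0], "fingers": 0.5}, {"dp": [0, 0, 0], "delta_rot": [0, 0, 0], "fingers": 0.5}]}}

```text
clock: 5.9
position: [0.5972, 0.0589, 0.105]
ee_rot: [0.0, 0.712, 0.702, 0.0]
contact_force: [0.2, -0.9, -0.7]
width: 0.0427
gripper_force: 0.0
```

Emit:
{"op": "servo_tool", "data": {"moves": [{"dp": [0, 0, -0.1], "delta_rot": [0, 0, 0], "fingers": 0.5}, {"dp": [0, 0, -0.2], "delta_rot": [0, 0, 0], "fingers": 0.5}, {"dp": [0, 0, -0.2], "delta_rot": [0, 0, 0], "fingers": 0.5}, {"dp": [-0.25, 0, 0], "delta_rot": [0, 0, 0], "fingers": 0.5}, {"dp": [0, 0, 0], "delta_rot": [0, 0, 0], "fingers": 0.5}]}}

```text
clock: 6.4
position: [0.5973, 0.0047, 0.2067]
ee_rot: [0.003, 0.713, 0.701, 0.0]
contact_force: [-0.5, -0.5, -0.7]
width: 0.0427
gripper_force: 0.0
```

```bash
python3 - <<'E'
from h import *
grab('wrist','w5'); s=readout.get_state(); print(s['position'],s['contact_force'],s['width'],s['qpos'])
P,im=pts('w5'); i=im.astype(int)
near=(np.hypot(P[...,0]-.595,P[...,1]-.058)<.06)
m=(i[...,0]-i[...,2]>25)&(P[...,2]>.017)&(P[...,2]<.032)&near
print(m.sum(),cv2.minEnclosingCircle(P[m][:,:2].astype(np.float32)),np.median(P[m][:,2]))
m=(P[...,2]>.046)&(P[...,2]<.06)&near; print(m.sum(),cv2.minAreaRect(P[m][:,:2].astype(np.float32)),np.median(P[m][:,2]))
E
```

```text
[0.59653693 0.00671704 0.20563035] [0.73130064 0.6163601  0.03094555] 0.04249753638022984 [-1.05000672e-01  3.75755862e-01  1.60998479e+00 -7.42515522e-04
  1.15431897e+00 -8.77475368e-02]
7128 ((0.5966358780860901, 0.05721466243267059), 0.04075849428772926) 0.023090641942515144
2079 ((0.5975766777992249, 0.056412406265735626), (0.04404387250542641, 0.0196137186139822), 89.60372924804688) 0.05291335537228359
```

View pics/w5.png

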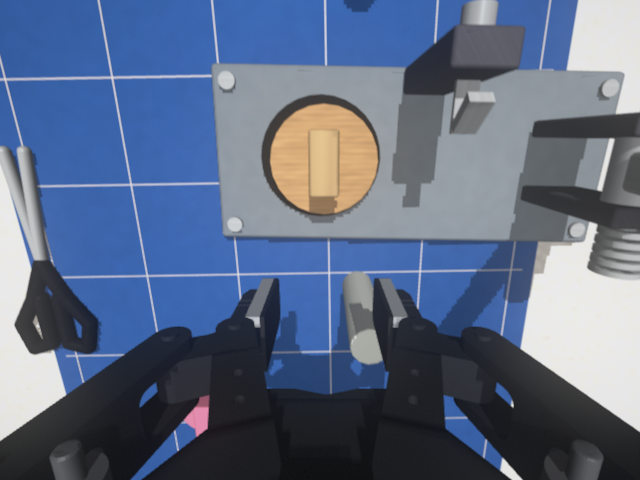

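The wheel lies flat and centred: disc at (324,158), within 2 mm of the pad centre and with its top at 23 mm. Next I'll rise while turning the fingers so they straddle the knob.

```bash
python3 - <<'E'
from h import *
plan((.60,.04,.45),yaw=1.53,n=16)
E
```

```text
pos [0.5965 0.0067 0.2056] rv [ 1.000e-03  2.000e-03 -1.547e+00] n 16
dp [0.01, 0.001, -0.076] rot [0.0, 0.0, -0.97]
dp [0.01, 0.002, -0.076] rot [0.0, 0.0, -0.97]
dp [0.01, 0.003, -0.076] rot [0.0, 0.0, -0.97]
dp [0.01, 0.004, -0.076] rot [0.0, 0.0, -0.97]
dp [0.009, 0.005, -0.076] rot [0.0, 0.0, -0.97]
dp [0.009, 0.006, -0.077] rot [0.0, 0.0, -0.97]
dp [0.008, 0.007, -0.076] rot [0.0, 0.0, -0.97]
dp [0.007, 0.007, -0.077] rot [0.0, 0.0, -0.97]
dp [0.007, 0.008, -0.076] rot [0.0, 0.0, -0.97]
dp [0.006, 0.009, -0.077] rot [0.0, 0.0, -0.97]
dp [0.005, 0.009, -0.076] rot [0.0, 0.0, -0.97]
dp [0.004, 0.009, -0.077] rot [0.0, 0.0, -0.97]
dp [0.003, 0.01, -0.076] rot [0.0, 0.0, -0.97]
dp [0.002, 0.01, -0.077] rot [0.0, 0.0, -0.97]
dp [0.002, 0.01, -0.076] rot [0.0, 0.0, -0.97]
dp [0.0, 0.011, -0.077] rot [0.0, 0.0, -0.97]
```

Emit:
{"op": "servo_tool", "data": {"moves": [{"dp": [0, 0, -0.2], "delta_rot": [0, 0, -0.97], "fingers": 0.8}, {"dp": [0, 0, -0.2], "delta_rot": [0, 0, -0.97], "fingers": 0.8}, {"dp": [0, 0, -0.2], "delta_rot": [0, 0, -0.97], "fingers": 0.8}, {"dp": [0, 0, -0.2], "delta_rot": [0, 0, -0.97], "fingers": 0.8}, {"dp": [0, 0, -0.2], "delta_rot": [0, 0, -0.97], "fingers": 0.8}]}}

```text
clock: 6.95
position: [0.5959, 0.0097, 0.4057]
ee_rot: [-0.001, 0.521, 0.854, 0.0]
contact_force: [0.5, 0.0, 0.2]
width: 0.0684
gripper_force: 0.0
```

Emit:
{"op": "servo_tool", "data": {"moves": [{"dp": [0, 0, -0.2], "delta_rot": [0, 0, -0.97], "fingers": 0.8}, {"dp": [0, 0, 0], "delta_rot": [0, 0, -0.97], "fingers": 0.8}, {"dp": [0, 0, 0], "delta_rot": [0, 0, -0.97], "fingers": 0.8}, {"dp": [0, 0, 0], "delta_rot": [0, 0, -0.97], "fingers": 0.8}, {"dp": [0, 0, 0], "delta_rot": [0, 0, -0.97], "fingers": 0.8}]}}

```text
clock: 7.45
position: [0.5962, 0.0097, 0.444]
ee_rot: [-0.001, 0.3, 0.954, 0.0]
contact_force: [-0.7, -0.8, -0.6]
width: 0.0681
gripper_force: 0.0
```

Emit:
{"op": "servo_tool", "data": {"moves": [{"dp": [0, 0, 0], "delta_rot": [0, 0, -0.97], "fingers": 0.8}, {"dp": [0, 0, 0], "delta_rot": [0, 0, -0.97], "fingers": 0.8}, {"dp": [0, 0, 0], "delta_rot": [0, 0, -0.97], "fingers": 0.8}, {"dp": [0, 0, 0], "delta_rot": [0, 0, -0.97], "fingers": 0.8}, {"dp": [0, 0, 0], "delta_rot": [0, 0, -0.97], "fingers": 0.8}]}}

```text
clock: 7.95
position: [0.5962, 0.0097, 0.4439]
ee_rot: [-0.001, 0.062, 0.998, 0.0]
contact_force: [0.8, 0.2, -0.6]
width: 0.0686
gripper_force: 0.0
```

Emit:
{"op": "servo_tool", "data": {"moves": [{"dp": [0, 0, 0], "delta_rot": [0, 0, -0.97], "fingers": 0.8}, {"dp": [0, 0, 0], "delta_rot": [0, 0, 0], "fingers": 0.8}, {"dp": [0, 0, 0], "delta_rot": [0, 0, 0], "fingers": 0.8}]}}

```text
clock: 8.25
position: [0.5962, 0.0093, 0.4442]
ee_rot: [-0.001, 0.017, 1.0, 0.0]
contact_force: [-0.4, 0.4, -0.2]
width: 0.0685
gripper_force: 0.0
```

```bash
python3 - <<'E'
from h import *
plan((.64,.053,.44),yaw=1.53)
grab('wrist','w6'); P,im=pts('w6'); 
m=(P[...,2]>.3)&(P[...,2]<.345)&(np.hypot(P[...,0]-.70,P[...,1]-.054)<.05); print(m.sum())
if m.sum(): print(P[m].min(0),P[m].max(0),cv2.minAreaRect(P[m][:,:2].astype(np.float32)))
E
```

```text
pos [0.5962 0.0093 0.4442] rv [ 0.    -0.001  0.007] n 2
dp [-0.106, 0.113, 0.01] rot [0.0, -0.01, 0.03]
dp [-0.105, 0.113, 0.011] rot [0.0, -0.01, 0.03]
1215
[0.68443744 0.0349741  0.30119184] [0.70402535 0.07235318 0.32724821] ((0.6944206357002258, 0.05367639660835266), (0.03719859942793846, 0.01961451955139637), 89.37203979492188)
```

View pics/w6.png

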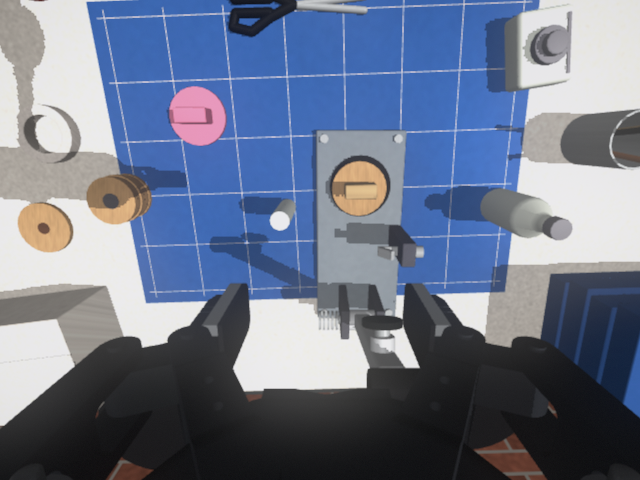

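The knob is at about (382,385), partly behind the gripper: centre (0.698, 0.0537, 0.313). The wheel is still centred at (360,188).

Emit:
{"op": "servo_tool", "data": {"moves": [{"dp": [-0.17, 0.08, 0], "delta_rot": [0, 0, 0], "fingers": 0.8}, {"dp": [-0.17, 0.08, 0], "delta_rot": [0, 0, 0], "fingers": 0.8}, {"dp": [-0.16, 0.086, 0], "delta_rot": [0, 0, 0], "fingers": 0.8}, {"dp": [0, 0, 0], "delta_rot": [0, 0, 0], "fingers": 0.8}, {"dp": [0, 0, 0.1], "delta_rot": [0, 0, 0], "fingers": 0.8}]}}

```text
clock: 8.8
position: [0.6993, 0.0552, 0.426]
ee_rot: [0.002, 0.017, 1.0, -0.0]
contact_force: [-0.0, -0.2, 0.6]
width: 0.0679
gripper_force: 0.0
```

Emit:
{"op": "servo_tool", "data": {"moves": [{"dp": [0, 0, 0.1], "delta_rot": [0, 0, 0], "fingers": 0.8}, {"dp": [0, 0, 0.1], "delta_rot": [0, 0, 0], "fingers": 0.8}, {"dp": [0, 0, 0.1], "delta_rot": [0, 0, 0], "fingers": 0.8}, {"dp": [0, 0, 0], "delta_rot": [0, 0, 0], "fingers": 0.8}, {"dp": [0, 0, 0], "delta_rot": [0, 0, 0], "fingers": 0.8}]}}

```text
clock: 9.3
position: [0.6975, 0.0545, 0.3652]
ee_rot: [-0.0, 0.017, 1.0, -0.0]
contact_force: [0.1, 0.1, 0.0]
width: 0.0682
gripper_force: 0.0
```

Emit:
{"op": "servo_tool", "data": {"force": 50, "moves": [{"dp": [0, 0, 0], "delta_rot": [0, 0, 0], "fingers": 0}, {"dp": [0, 0, 0], "delta_rot": [0, 0, 0], "fingers": 0}, {"dp": [0, 0, 0], "delta_rot": [0, 0, 0], "fingers": 0}, {"dp": [0, 0, 0], "delta_rot": [0, 0, 0], "fingers": 0}]}}

```text
clock: 9.7
position: [0.6982, 0.0557, 0.3669]
ee_rot: [0.002, 0.016, 1.0, 0.001]
contact_force: [-0.6, 3.1, 5.1]
width: 0.0395
gripper_force: 52.6
```

```bash
python3 -c "
import numpy as np
f=np.linspace(1.25,-.03,16);x=.24*np.cos(f);z=.24*np.sin(f)
print(np.c_[np.diff(x),-np.diff(z)]/.2, x.sum())"
```

```text
[[0.0956813  0.0363935 ]
 [0.09223134 0.04441597]
 [0.08811017 0.05211522]
 [0.0833478  0.0594352 ]
 [0.07797887 0.06632265]
 [0.07204247 0.07272745]
 [0.06558178 0.07860298]
 [0.05864383 0.08390649]
 [0.05127911 0.08859939]
 [0.04354121 0.09264751]
 [0.03548645 0.09602141]
 [0.02717344 0.09869652]
 [0.01866268 0.10065338]
 [0.01001611 0.10187775]
 [0.00129664 0.10236072]] 2.9094952782495174
```

Emit:
{"op": "servo_tool", "data": {"moves": [{"dp": [0.096, 0, 0.036], "delta_rot": [0, 0, 0], "fingers": 0}, {"dp": [0.092, 0, 0.044], "delta_rot": [0, 0, 0], "fingers": 0}, {"dp": [0.088, 0, 0.052], "delta_rot": [0, 0, 0], "fingers": 0}, {"dp": [0.083, 0, 0.06], "delta_rot": [0, 0, 0], "fingers": 0}, {"dp": [0.078, 0, 0.066], "delta_rot": [0, 0, 0], "fingers": 0}]}}

```text
clock: 10.2
position: [0.6113, 0.0586, 0.3158]
ee_rot: [0.004, 0.016, 1.0, 0.001]
contact_force: [0.1, 5.0, 6.1]
width: 0.0395
gripper_force: 55.3
```

Emit:
{"op": "servo_tool", "data": {"moves": [{"dp": [0.072, 0, 0.073], "delta_rot": [0, 0, 0], "fingers": 0}, {"dp": [0.066, 0, 0.079], "delta_rot": [0, 0, 0], "fingers": 0}, {"dp": [0.059, 0, 0.084], "delta_rot": [0, 0, 0], "fingers": 0}, {"dp": [0.051, 0, 0.089], "delta_rot": [0, 0, 0], "fingers": 0}, {"dp": [0.044, 0, 0.093], "delta_rot": [0, 0, 0], "fingers": 0}]}}

```text
clock: 10.7
position: [0.5518, 0.0607, 0.231]
ee_rot: [0.001, 0.016, 1.0, 0.001]
contact_force: [-1.8, 4.9, 5.4]
width: 0.0399
gripper_force: 60.3
```

Emit:
{"op": "servo_tool", "data": {"moves": [{"dp": [0.035, 0, 0.096], "delta_rot": [0, 0, 0], "fingers": 0}, {"dp": [0.027, 0, 0.099], "delta_rot": [0, 0, 0], "fingers": 0}, {"dp": [0.019, 0, 0.101], "delta_rot": [0, 0, 0], "fingers": 0}, {"dp": [0.01, 0, 0.102], "delta_rot": [0, 0, 0], "fingers": 0}, {"dp": [0, 0, 0.09], "delta_rot": [0, 0, 0], "fingers": 0}]}}

```text
clock: 11.2
position: [0.5331, 0.0613, 0.1324]
ee_rot: [-0.0, 0.017, 1.0, 0.001]
contact_force: [-4.6, 6.9, 10.8]
width: 0.0391
gripper_force: 66.6
```

Emit:
{"op": "servo_tool", "data": {"moves": [{"dp": [0, 0, 0.01], "delta_rot": [0, 0, 0], "fingers": 0}, {"dp": [0, 0, 0], "delta_rot": [0, 0, 0], "fingers": 0}]}}

```text
clock: 11.4
position: [0.5332, 0.0613, 0.1308]
ee_rot: [-0.001, 0.017, 1.0, 0.001]
contact_force: [-5.8, 5.8, 11.2]
width: 0.0391
gripper_force: 66.6
```

```bash
python3 - <<'E'
from h import *
s=readout.get_state(); print(s['position'],s['contact_force'])
grab('side','side7'); grab('top','top7'); P,im=pts('top7')
m=(P[...,2]>.06)&(P[...,2]<.12)&(abs(P[...,0]-.72)<.06)&(abs(P[...,1]-.053)<.009)
q=P[m]; print(np.polyfit(q[:,0],q[:,2],1),len(q))
a=cv2.imread('pics/side7.png')[180:320,230:400]; cv2.imwrite('pics/c7.png',cv2.resize(a,(729,600),interpolation=2))
E
```

```text
[0.53320396 0.0613001  0.13080616] [-5.76210069  5.77366777 11.19843712]
[0.02602022 0.0767632 ] 227
```

View pics/c7.png

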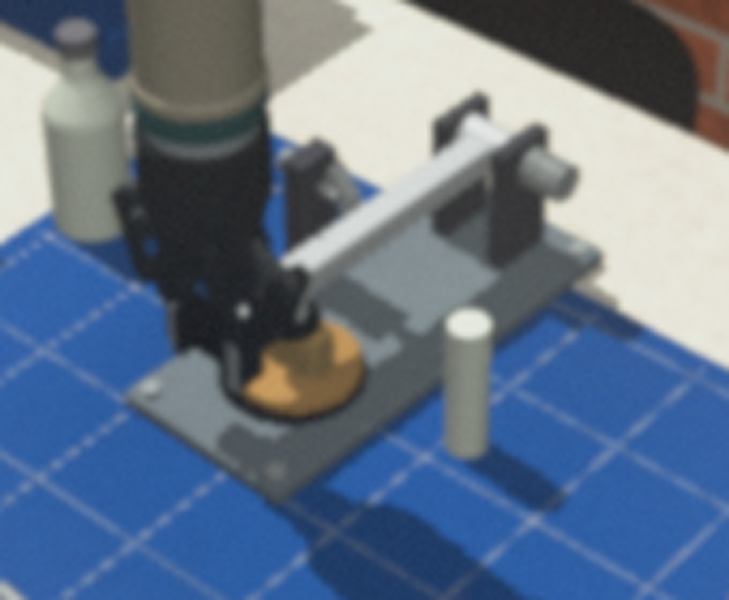

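Side view: the lever is level on the block, measured about 0.026 rad below level, so past the catch angle. I'll ease up and check that it holds before letting go.

Emit:
{"op": "servo_tool", "data": {"moves": [{"dp": [0, 0, -0.02], "delta_rot": [0, 0, 0], "fingers": 0}, {"dp": [0, 0, -0.02], "delta_rot": [0, 0, 0], "fingers": 0}, {"dp": [0, 0, 0], "delta_rot": [0, 0, 0], "fingers": 0}]}}

```text
clock: 11.8
position: [0.5331, 0.0613, 0.1359]
ee_rot: [-0.001, 0.017, 1.0, 0.001]
contact_force: [4.6, 5.6, -14.2]
width: 0.0392
gripper_force: 63.2
```

Force turned to -14 N (pulling up against the catch), so it is latched. Go back down to about zero load and release.

Emit:
{"op": "servo_tool", "data": {"moves": [{"dp": [0, 0, 0.013], "delta_rot": [0, 0, 0], "fingers": 0}, {"dp": [0, 0, 0], "delta_rot": [0, 0, 0], "fingers": 0.3}, {"dp": [0, 0, 0], "delta_rot": [0, 0, 0], "fingers": 0.8}, {"dp": [0, 0, 0], "delta_rot": [0, 0, 0], "fingers": 0.8}, {"dp": [0, 0, 0], "delta_rot": [0, 0, 0], "fingers": 0.8}]}}

```text
clock: 12.3
position: [0.5343, 0.0597, 0.1356]
ee_rot: [0.0, 0.016, 1.0, -0.0]
contact_force: [-0.1, 1.2, 0.0]
width: 0.068
gripper_force: 0.0
```

Emit:
{"op": "servo_tool", "data": {"moves": [{"dp": [0, 0, -0.1], "delta_rot": [0, 0, 0], "fingers": 0.8}, {"dp": [0, 0, -0.2], "delta_rot": [0, 0, 0], "fingers": 0.8}, {"dp": [0, 0, -0.2], "delta_rot": [0, 0, 0], "fingers": 0.8}, {"dp": [0, 0, -0.1], "delta_rot": [0, 0, 0], "fingers": 0.8}, {"dp": [0, 0, 0], "delta_rot": [0, 0, 0], "fingers": 0.8}]}}

```text
clock: 12.8
position: [0.5359, 0.0597, 0.2592]
ee_rot: [0.004, 0.016, 1.0, -0.0]
contact_force: [0.1, 0.5, 0.4]
width: 0.0683
gripper_force: 0.0
```

```bash
python3 - <<'E'
from h import *
grab('wrist','w8'); P,im=pts('w8')
m=(P[...,2]>.06)&(P[...,2]<.12)&(abs(P[...,0]-.64)<.06)&(abs(P[...,1]-.055)<.008)
q=P[m]; print(np.polyfit(q[:,0],q[:,2],1),len(q))
m=(np.hypot(P[...,0]-.42,P[...,1]-.292)<.03)&(P[...,2]>.055)&(P[...,2]<.07); print('btn',m.sum(),P[m].mean(0) if m.sum() else '')
plan((.42,.2925,.18),yaw=1.53)
E
```

```text
[-0.00740418  0.10061174] 1969
btn 599 [0.42566024 0.28369956 0.05985975]
pos [0.5347 0.0598 0.257 ] rv [-0.     0.004  0.008] n 6
dp [0.102, 0.191, 0.064] rot [-0.0, 0.01, 0.01]
dp [0.102, 0.191, 0.064] rot [-0.0, 0.01, 0.01]
dp [0.103, 0.19, 0.064] rot [-0.0, 0.01, 0.01]
dp [0.102, 0.19, 0.064] rot [-0.0, 0.01, 0.01]
dp [0.103, 0.19, 0.064] rot [-0.0, 0.01, 0.01]
dp [0.103, 0.191, 0.064] rot [-0.0, 0.01, 0.01]
```

View pics/w8.png

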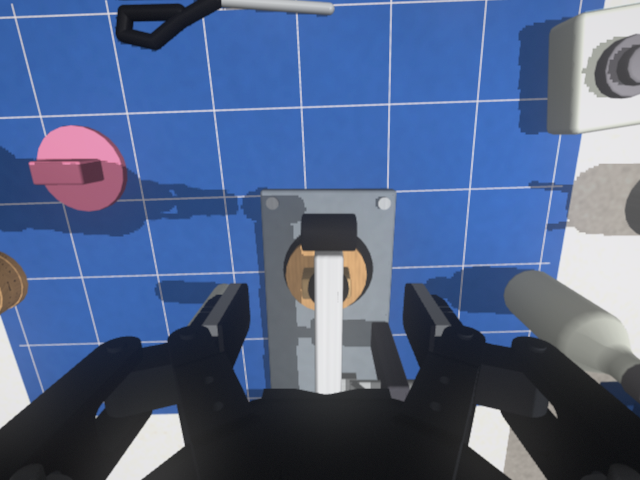

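Lever stays level and latched: knob at (330,232), foot on the block. The timer button is at (625,65).

Emit:
{"op": "servo_tool", "data": {"moves": [{"dp": [0.103, 0.19, 0], "delta_rot": [0, 0, 0], "fingers": 0}, {"dp": [0.103, 0.19, 0], "delta_rot": [0, 0, 0], "fingers": 0}, {"dp": [0.103, 0.19, 0], "delta_rot": [0, 0, 0], "fingers": 0}, {"dp": [0.103, 0.19, 0], "delta_rot": [0, 0, 0], "fingers": 0}, {"dp": [0.103, 0.19, 0], "delta_rot": [0, 0, 0], "fingers": 0}]}}

```text
clock: 13.35
position: [0.4356, 0.2541, 0.2536]
ee_rot: [-0.001, 0.017, 1.0, -0.001]
contact_force: [0.9, 0.3, -1.8]
width: 0.0
gripper_force: 0.0
```

Emit:
{"op": "servo_tool", "data": {"moves": [{"dp": [0.103, 0.19, 0], "delta_rot": [0, 0, 0], "fingers": 0}, {"dp": [0, 0, 0.2], "delta_rot": [0, 0, 0], "fingers": 0}, {"dp": [0, 0, 0.2], "delta_rot": [0, 0, 0], "fingers": 0}, {"dp": [0, 0, 0], "delta_rot": [0, 0, 0], "fingers": 0}, {"dp": [0, 0, 0], "delta_rot": [0, 0, 0], "fingers": 0}]}}

```text
clock: 13.85
position: [0.4174, 0.2915, 0.1744]
ee_rot: [-0.002, 0.016, 1.0, -0.001]
contact_force: [0.4, -0.2, 0.7]
width: -0.0001
gripper_force: 0.0
```

```bash
python3 - <<'E'
from h import *
grab('wrist','w9'); P,im=pts('w9')
s=readout.get_state(); print(s['position'],s['contact_force'],s['width'])
m=(np.hypot(P[...,0]-.42,P[...,1]-.292)<.04)&(P[...,2]>.054)&(P[...,2]<.07); print('btn',m.sum(),P[m].min(0),P[m].max(0),cv2.minEnclosingCircle(P[m][:,:2].astype(np.float32)))
E
```

```text
[0.41847569 0.29196244 0.17578632] [ 0.9198318  -0.35488188  1.12930839] -7.97001347761989e-05
btn 1211 [0.40966322 0.28017945 0.05405865] [0.43210733 0.30741951 0.06395825] ((0.42320215702056885, 0.2935751676559448), 0.013950016349554062)
```

View pics/w9.png

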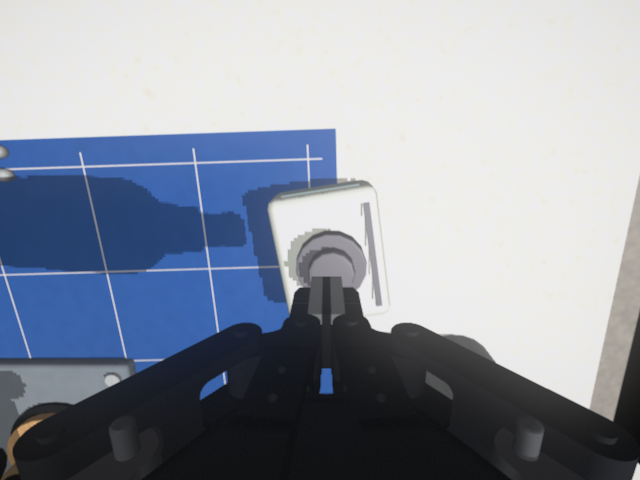

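Wrist view: the closed fingertips sit just short of the button cap at (333,265), so I'll shift 5 mm and press.

Emit:
{"op": "servo_tool", "data": {"moves": [{"dp": [-0.022, 0.008, 0.1], "delta_rot": [0, 0, 0], "fingers": 0}, {"dp": [0, 0, 0.09], "delta_rot": [0, 0, 0], "fingers": 0}, {"dp": [0, 0, 0.01], "delta_rot": [0, 0, 0], "fingers": 0}, {"dp": [0, 0, 0.01], "delta_rot": [0, 0, 0], "fingers": 0}, {"dp": [0, 0, 0], "delta_rot": [0, 0, 0], "fingers": 0}]}}

```text
clock: 14.4
position: [0.4234, 0.2937, 0.1348]
ee_rot: [0.001, 0.017, 1.0, 0.001]
contact_force: [1.0, 0.6, -0.0]
width: 0.0001
gripper_force: 0.0
```

Emit:
{"op": "servo_tool", "data": {"moves": [{"dp": [0, 0, 0.01], "delta_rot": [0, 0, 0], "fingers": 0}, {"dp": [0, 0, 0.01], "delta_rot": [0, 0, 0], "fingers": 0}, {"dp": [0, 0, 0], "delta_rot": [0, 0, 0], "fingers": 0}]}}

```text
clock: 14.7
position: [0.4233, 0.2938, 0.1302]
ee_rot: [0.001, 0.016, 1.0, 0.001]
contact_force: [1.8, -0.7, 3.5]
width: -0.0002
gripper_force: 1.9
```

Emit:
{"op": "servo_tool", "data": {"moves": [{"dp": [0, 0, 0.008], "delta_rot": [0, 0, 0], "fingers": 0}, {"dp": [0, 0, 0.006], "delta_rot": [0, 0, 0], "fingers": 0}, {"dp": [0, 0, 0], "delta_rot": [0, 0, 0], "fingers": 0}]}}

```text
clock: 15.0
position: [0.4234, 0.2938, 0.1285]
ee_rot: [0.001, 0.016, 1.0, 0.001]
contact_force: [-0.9, -1.6, 14.2]
width: 0.0001
gripper_force: 7.3
```

14 N means the button is on its stop. Lift clear.

Emit:
{"op": "servo_tool", "data": {"moves": [{"dp": [0, 0, -0.1], "delta_rot": [0, 0, 0], "fingers": 0}, {"dp": [0, 0, -0.2], "delta_rot": [0, 0, 0], "fingers": 0}, {"dp": [0, 0, -0.2], "delta_rot": [0, 0, 0], "fingers": 0}, {"dp": [0, 0, 0], "delta_rot": [0, 0, 0], "fingers": 0}, {"dp": [0, 0, 0], "delta_rot": [0, 0, 0], "fingers": 0}]}}

```text
clock: 15.5
position: [0.4221, 0.2936, 0.2269]
ee_rot: [0.0, 0.016, 1.0, 0.0]
contact_force: [-0.2, 1.1, -1.2]
width: -0.0
gripper_force: 0.0
```

```bash
python3 - <<'E'
from h import *
grab('wrist','w10'); P,im=pts('w10')
m=(np.hypot(P[...,0]-.423,P[...,1]-.2935)<.011)&(P[...,2]>.04)&(P[...,2]<.07); print('btn z',np.median(P[m][:,2]))
grab('side','s10'); P,im=pts('s10')
m=(P[...,2]>.08)&(P[...,2]<.11)&(abs(P[...,0]-.64)<.06)&(abs(P[...,1]-.053)<.008); q=P[m]; print('lever',np.polyfit(q[:,0],q[:,2],1),len(q))
print(readout.get_state()['contact_force'])
print(manip.sign_off())
E
```

```text
btn z 0.062099140127512914
lever [0.00305461 0.09038136] 294
[ 0.06702732 -0.7599093   0.69211349]
the job is handed in; nothing more can be done
None
```

The job is done and handed in at about 15.5 s on the robot's clock: the wheel was placed within about 2 mm of the pad's centre, the lever is held by its catch with the foot on the block, and the timer's button was pressed to its stop and is back out; the judge's verdict was not shown.

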